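# Release a ratchet bench press from the relay it has been holding

### The arm

A 6-joint arm with a two-finger parallel gripper is mounted at the origin on the work surface; the furniture and walls round the work are solid. World frame = base frame: x ahead of the robot, y to its left, z up, the work surface at z = 0. Lengths are in mm, angles in degrees, forces in N, time in s.
With the tool pointing down it reaches from about 350 to 850 mm from the base axis. Payload 8.1 kg.
Tool frame: the origin (TCP) lies midway between the tips of the shut fingers; the grasp point (between the pads) lies hold_point_z behind it (hold_point_z is the distance from the TCP to the grasp point, in mm); z points along the fingers, x is the direction in which the jaws open and shut, and the axes are right-handed (so a half turn about z gives the same grasp; the last joint's range is limited). The gripper opens to 85 mm and grips with 20 to 120 N. Pads are 22 mm wide; open, the fingers measure 114 mm over their backs; the gripper's body (76 mm by 85 mm) begins 54 mm behind the grasp point. The pads swing forward as they close: fully open they stand 13 mm farther back than shut.
Start: joints at [-73.247, 7.471, 85.268, -0, 87.261, -4.893], TCP at [221.346, -557.684, 231.292] pointing down, gripper open.
Joint ranges: [-169.43, 169.43], [-51.17, 129.36], [1.28, 143.12], [-76.62, 256.62], [0, 156.53], [-152.29, 152.29]. Speed limits (degrees/s): [136.94, 136.94, 159.86, 180, 180, 180].

### API

Orientations are given as [roll, pitch, yaw] about the fixed x, y, z axes, in that order (R = Rz(yaw) Ry(pitch) Rx(roll)).
In Python, from bench import * gives the robot as it stands.
- The arm moves only by the shell command python3 -m pendant 'ROWS' [OPENING] [FORCE]. ROWS is JSON, a list that holds one entry, the list of rows, each a list of 4 numbers: the shift along the tool's x, y, z normalised to -1 to 1, where 1 is 0.02 m, then the turn about the tool's z normalised to -1 to 1, where 1 is 0.08 rad. A call has exactly 10 rows; each row shifts and turns the pose as measured when the row begins, along the tool's axes as they then stand; what a row does not reach is not made up. A row lasts 1/12 s, in which the tool goes at most 41.7 mm and 7.16 degrees, less where a joint would pass 70% of its speed; a pose out of reach is approached as far as the arm can. A call with a number of a shift or a turn outside -1 to 1 is refused whole. A call with a gripper value outside its range is refused whole. OPENING is the gripper's target within -1 to 1 (fully open at 1, half-way at 0, shut at -1), set as the call begins (- or left out, the last holds). The fingers move at their own pace and stop on an object; FORCE is the grip in N (left out, the last holds). Time passes only in rows, so rows that do not move let the fingers close, or fill a call up. It gives the time, the measured TCP pose, the force and the opening at its end, in the units of the state.
- sense(): the state, without advancing time (a new reading comes with each control period).
- snapshot(name): name is "scene" or "top" or "wrist"; returns the picture (400x640x3 uint8, red, green, blue); there is no depth.
- calibration(name): a dict with "mtx" (3x3 intrinsics, pixels), "D" ([k1, k2, p1, p2, k3] as OpenCV has them; the pictures are not rectified), "world_to_cam" (4x4, takes a point from world to camera coordinates); the wrist camera has in their place "hand_eye" (4x4, takes a point from camera to tool coordinates, whose origin is the TCP and whose axes are the tool frame's). Camera axes: x right, y down, z forward; pixel columns grow to the right and rows downward; lengths in mm; the calibration is good to about 2 mm. A picture is of the moment at which its call begins: read the wrist's pose just before it. calibration takes no time and is no camera call.
- hand_in(): hands the job in, once; it reports no verdict.
The state is a dict: "time": time; "joint_pos": joint angles; "qd": joint speeds; "joint_efforts": joint torques, N m; "tool_pos": TCP position; "tcp_rot": TCP orientation; "ft_force": force on the tool from outside, world axes, zero at the start; "wrist_torque": the same for the moment, N m; "finger_gap": finger opening in mm.
Only numpy, scipy, OpenCV 4.12 (cv2) and the standard library are available. Lean on these libraries where they do the work, as an engineer would, in place of code of your own. Each camera call takes 0.05 s, during which the arm holds its last target.

### The job

The glue in the relay has set, so release the ratchet press: throw the pawl's release lever fully back, ease the crank on just far enough for the holding pawl to spring clear of the ratchet wheel, then wind the crank back until the ram is fully up, and finally pull the release lever fully forward again so that the pawl is back on the wheel. The relay's cover cracks if it is pressed much harder than it already is, so feel your way when easing the crank on. Leave the relay standing on its plate, and the glue bottle, the solder spool and the bolt beside the press where they are.

Things in the scene. Friction and masses are not known exactly. Their poses are not given: they have to be found in the camera images.
- press: grey cast C-frame rack press, fixed to the desk; foot 150 mm (x) by 104 mm (y), head up to 175 mm. Origin on the desk under the crank shaft. Own z up, -x its front (column at +x, ram 30 mm in front of the shaft); ratchet wheel and crank on its -y side, turned to the robot. They turn in its x-z plane: backwards = top towards +x, raises the ram; onwards = top towards -x, presses harder
- shaft_axis (a point): point of the press on the axis of the crank shaft (along the press's y, 142 mm above the desk), in the plane of the handle's grip point. The shaft carries a steel ratchet wheel, 76 mm across, 16 saw teeth, 32 to 41 mm out on the -y side; a 20 mm radius pinion drives the ram's rack: the ram rises 20 mm a radian
- crank_handle (a point): grip point on the axis of the crank's black handle: a round bar along the press's y, 18 mm thick, 70 mm long, spinning on its pin; 95 mm out on the -y side. Circles shaft_axis at 70 mm: ram down, 40 to 75 degrees in front of straight up; ram up, 38 to 75 behind it. The crank is clamped on its shaft at no set angle and has 18 degrees (22 mm) of play on its drive; where in it, is chance
- ram_end (a point): lower end of the square steel ram, underside of its 24 mm sprung foot: 46 to 47 mm above the desk now (pressing the relay with about 25 N), 86 mm fully up, at a firm stop. 1 N along the handle's circle makes 3.5 N at the ram. With the play taken up the handle meets 1.5 to 2 N per mm onwards; at 21 N there (75 N at the ram) the relay cracks
- pawl_pivot (a point): pin of the press (44 mm behind the shaft, 189 mm up) of pawl and release lever, in the plane of the lever's ball. The steel pawl bites the wheel's top and stops it turning backwards. With the lever back a spring pulls it outwards, but the load holds it in its tooth until the handle is eased onwards with 14 to 16 N (wheel 3 to 4 degrees): it springs clear, stays so, and 2 to 4 N wind the crank back
- lever_knob (a point): centre of the black ball, 18 mm across, on top of the release lever, 50 mm from pawl_pivot, 28 mm out on the -y side of the press; it swings in the press's x-z plane
- lever (a joint): angle of the release lever (rad): 0 = fully forward, ball 24 degrees in front of upright (towards the press's -x), pawl sprung onto the wheel; 0.9 = fully back, ball 28 degrees behind upright, pawl sprung outwards. It is stiff and stays where it is left; 3 to 5 N at the ball moves it
- relay_center (a point): centre of the small black four-pin relay, a 28x28x24 mm block, standing on the round steel plate (22 mm above the desk) under the ram
- glue_bottle_center (a point): centre of a small white bottle with a green cap, 32 mm across, 58 mm tall, standing on the desk
- solder_spool: spool of solder wire standing on its flange, 58 mm across, 42 mm tall; origin under its centre
- hex_bolt: hexagon bolt standing on its head, 17x19x37 mm; origin under its centre

How it is judged:
By the outcome, as a careful person would: the job done as asked, in the order asked, and still so for the second after the job is handed in, with the robot touching nothing.
It also fails if it takes over 72 s, if anything falls off the work surface, if the arm or the gripper's body presses on something with over 40 N, if the wrist force passes 120 N, or if a joint passes its speed limit or range.

## Working session

There is one attempt and no reset: what is moved stays moved. The work goes in short steps, Python scripts to look and compute and a shell command to move; the robot and the scene stay as the last step left them, time stands still between calls to the robot, and variables do not carry over. Pictures are saved under pics/ and viewed, and the job is handed in when it is done.

```bash
ls; mkdir -p pics; python3 - <<'E'
from bench import *
import cv2,numpy as np
s=sense();print(s)
for n in ["scene","top","wrist"]:
    im=snapshot(n);cv2.imwrite(f"pics/{n}0.png",im[:,:,::-1])
    c=calibration(n);print(n,{k:np.round(v,3).tolist() for k,v in c.items()})
E
```

```text
pics
{'time': 0.0, 'joint_pos': array([-7.32473490e+01,  7.51521578e+00,  8.53302803e+01,  1.49655824e-04,
        8.72585496e+01, -4.89190658e+00]), 'qd': array([-0.04839333,  0.07962605, -0.02251812,  0.05337541,  0.06699192,
       -0.08929917]), 'joint_efforts': array([ 3.65160973e-03, -5.69396031e+01, -5.00555134e+01,  1.19683018e-04,
        1.51553768e-02,  2.84379769e-05]), 'tool_pos': array([ 221.1857966 , -557.16404059,  230.23368363]), 'tcp_rot': array([-1.79990978e+02,  1.03653848e-01, -6.83554415e+01]), 'ft_force': array([-0.02192804,  0.08251186,  0.53732697]), 'wrist_torque': array([-0.02563793,  0.01292734,  0.00563467]), 'finger_gap': 85.38023743200168}
scene {'mtx': [[495.783, 0.0, 320.142], [0.0, 495.783, 198.245], [0.0, 0.0, 1.0]], 'D': [-0.072, 0.0, 0.0, 0.0, 0.0], 'world_to_cam': [[0.565, -0.825, 0.004, -288.4], [-0.399, -0.277, -0.874, 332.107], [0.723, 0.492, -0.486, 777.862], [0.0, 0.0, 0.0, 1.0]]}
top {'mtx': [[416.388, 0.0, 313.21], [0.0, 416.388, 198.395], [0.0, 0.0, 1.0]], 'D': [-0.035, 0.0, 0.0, 0.0, 0.0], 'world_to_cam': [[-0.011, -1.0, -0.004, -20.285], [-0.997, 0.011, -0.072, 494.009], [0.072, 0.003, -0.997, 967.166], [0.0, 0.0, 0.0, 1.0]]}
wrist {'mtx': [[329.001, 0.0, 321.41], [0.0, 329.001, 198.57], [0.0, 0.0, 1.0]], 'D': [-0.02, 0.0, 0.0, 0.0, 0.0], 'hand_eye': [[1.0, -0.0, 0.001, -1.184], [-0.0, 0.947, 0.322, -83.184], [-0.001, -0.322, 0.947, -143.797], [0.0, 0.0, 0.0, 1.0]]}
```

View pics/scene0.png

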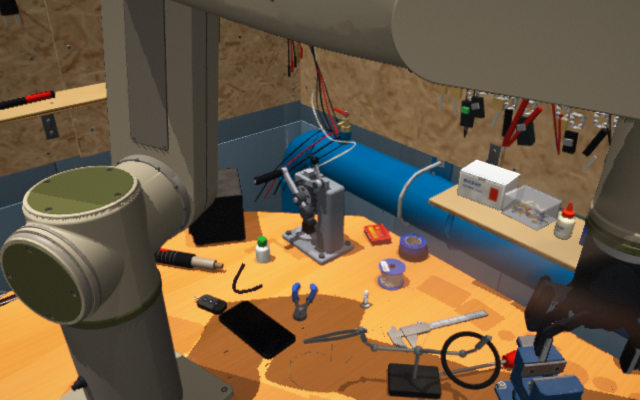

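View pics/top0.png

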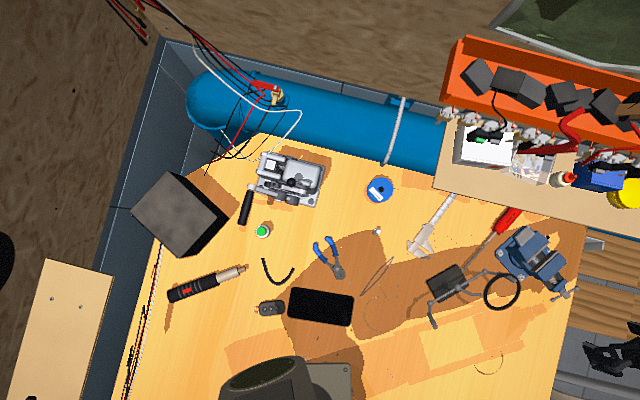

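View pics/wrist0.png

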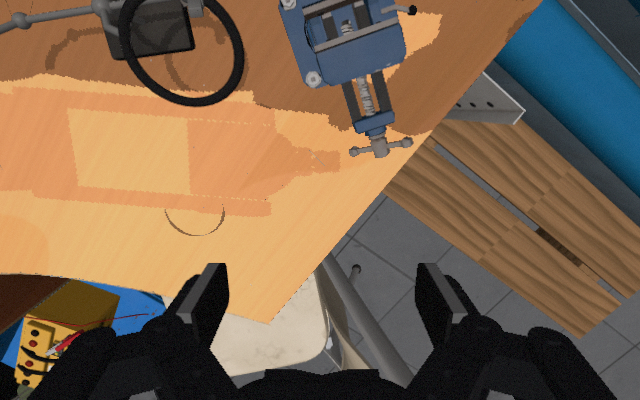

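```bash
python3 - <<'E'
import cv2
a=cv2.imread("pics/scene0.png")[140:270,230:360]
cv2.imwrite("pics/s_crop.png",cv2.resize(a,None,fx=4.6,fy=4.6,interpolation=cv2.INTER_CUBIC))
a=cv2.imread("pics/top0.png")[140:245,225:335]
cv2.imwrite("pics/t_crop.png",cv2.resize(a,None,fx=5.5,fy=5.5,interpolation=cv2.INTER_CUBIC))
E
```

```text
(no output)
```

View pics/s_crop.png

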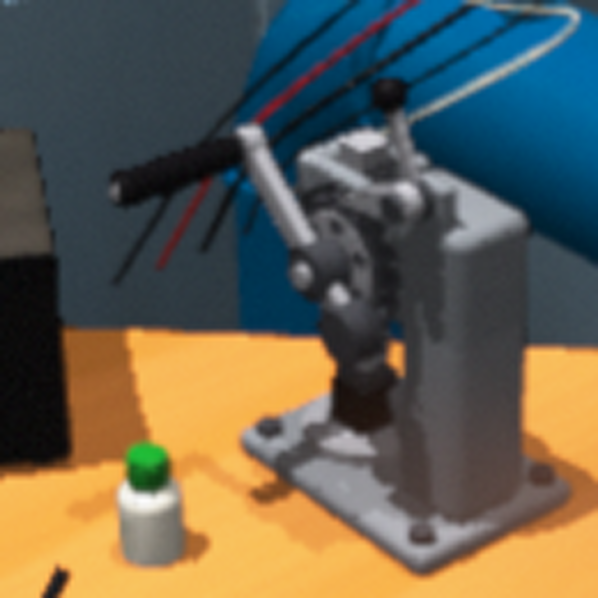

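View pics/t_crop.png

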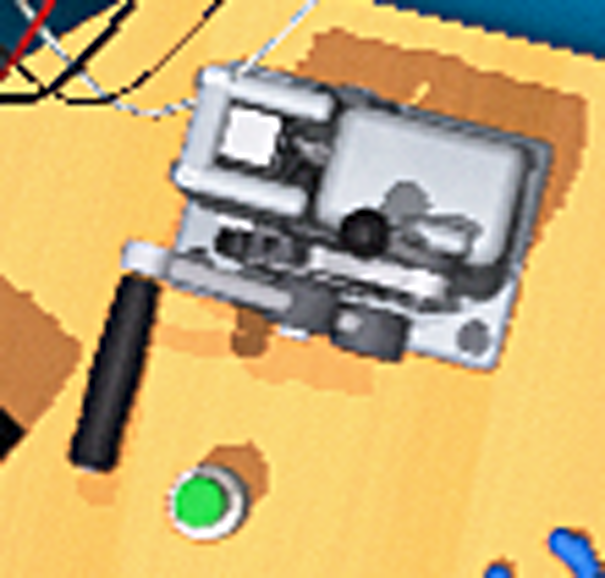

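```bash
cat > h.py <<'E'
from bench import *
import cv2,numpy as np
def ray(n,px):
    c=calibration(n);K=np.array(c["mtx"]);D=np.array(c["D"])
    u=cv2.undistortPoints(np.array([[px]],float),K,D)[0,0]
    if n=="wrist": raise 0
    T=np.array(c["world_to_cam"]);R=T[:3,:3]
    o=-R.T@T[:3,3];d=R.T@np.array([u[0],u[1],1]);return o,d/np.linalg.norm(d)
def tri(rs):
    A=0;b=0
    for o,d in rs:
        P=np.eye(3)-np.outer(d,d);A=A+P;b=b+P@o
    x=np.linalg.solve(A,b);return x,[np.linalg.norm((np.eye(3)-np.outer(d,d))@(x-o)) for o,d in rs]
def onz(n,px,z):
    o,d=ray(n,px);return o+d*(z-o[2])/d[2]
def S(x,y):return (230+(x+.5)/4.6-.5,140+(y+.5)/4.6-.5)
def T(x,y):return (225+(x+.5)/5.5-.5,140+(y+.5)/5.5-.5)
E
python3 - <<'E'
from h import *
np.set_printoptions(precision=1,suppress=True)
pt=lambda s,t:tri([ray("scene",S(*s)),ray("top",T(*t))])
print("knob",pt((390,95),(363,231)))
print("h out",pt((121,190),(93,463)))
print("h in",pt((233,152),(139,285)))
print("pivot hub?",pt((405,200),(430,235)))
for z in (12,):
  print("corner BR top",onz("top",T(495,365),z),onz("top",T(548,145),z))
  print("scene L,B,R",onz("scene",S(243,440),z),onz("scene",S(425,560),z),onz("scene",S(570,490),z))
print("ram top",pt((365,142),(252,136)))
print("bottle",pt((148,455),(200,502)))
E
```

```text
knob (array([509.8,  15.2, 233.8]), [np.float64(0.04502679527882282), np.float64(0.04502679527887972)])
h out (array([433.4, 114.1, 188.3]), [np.float64(0.02771986833969183), np.float64(0.027719868339881507)])
h in (array([496.6,  98. , 186.9]), [np.float64(0.06737396778010118), np.float64(0.06737396777995634)])
pivot hub? (array([509.9,  -0.9, 184.9]), [np.float64(6.388867388248736), np.float64(6.388867388248708)])
corner BR top [476.1 -28.9  12. ] [571.7 -53.   12. ]
scene L,B,R [507.9 108.1  12. ] [475.1 -29.3  12. ] [566.  -56.2  12. ]
ram top (array([550.4,  58.2, 181.9]), [np.float64(0.3658690023107666), np.float64(0.3658690023107202)])
bottle (array([418.3,  93.4,  57.2]), [np.float64(0.4836428453204794), np.float64(0.48364284532037227)])
```

```bash
cat > plan.py <<'E'
# usage: plan.py x y z yaw nrows : prints rows (tool axes, units)
from h import *
import sys
from scipy.spatial.transform import Rotation as Ro
x,y,z,yaw,n=map(float,sys.argv[1:6]);n=int(n)
s=sense();p=s["tool_pos"];R=Ro.from_euler("xyz",s["tcp_rot"],degrees=True)
dy=(yaw-s["tcp_rot"][2]); dy=(dy+180)%360-180
if len(sys.argv)>6: dy=float(sys.argv[6])
d=(np.array([x,y,z])-p)/n
for k in range(n):
    Rk=Ro.from_euler("z",dy*k/n,degrees=True)*R
    t=Rk.inv().apply(d)/20
    print([round(float(v),2) for v in t]+[round(float(-np.radians(dy/n)/.08),2)])
E
python3 - <<'E'
import bench;print([k for k in dir(bench) if k[0]!='_']); print(getattr(bench,'hold_point_z',None))
E
python3 plan.py 440 15 300 75.7 33
```

```text
['PlanningError', 'calibration', 'hand_in', 'hold_point_z', 'sense', 'snapshot']
18.700000000000003
[-0.68, -0.63, -0.1, -0.95]
[-0.63, -0.68, -0.1, -0.95]
[-0.58, -0.72, -0.1, -0.95]
[-0.52, -0.77, -0.1, -0.95]
[-0.46, -0.8, -0.1, -0.95]
[-0.4, -0.84, -0.1, -0.95]
[-0.34, -0.87, -0.1, -0.95]
[-0.27, -0.89, -0.1, -0.95]
[-0.2, -0.91, -0.1, -0.95]
[-0.13, -0.92, -0.11, -0.95]
[-0.06, -0.93, -0.11, -0.95]
[0.01, -0.93, -0.11, -0.95]
[0.08, -0.92, -0.11, -0.95]
[0.15, -0.92, -0.11, -0.95]
[0.22, -0.9, -0.11, -0.95]
[0.29, -0.88, -0.11, -0.95]
[0.35, -0.86, -0.11, -0.95]
[0.42, -0.83, -0.11, -0.95]
[0.48, -0.79, -0.11, -0.95]
[0.54, -0.76, -0.11, -0.95]
[0.59, -0.71, -0.11, -0.95]
[0.65, -0.67, -0.11, -0.95]
[0.7, -0.61, -0.11, -0.95]
[0.74, -0.56, -0.11, -0.95]
[0.78, -0.5, -0.11, -0.95]
[0.82, -0.44, -0.11, -0.95]
[0.85, -0.38, -0.11, -0.95]
[0.87, -0.31, -0.11, -0.95]
[0.9, -0.24, -0.11, -0.95]
[0.91, -0.17, -0.11, -0.95]
[0.92, -0.1, -0.11, -0.95]
[0.93, -0.03, -0.11, -0.95]
[0.93, 0.04, -0.11, -0.95]
```

```bash
python3 -m pendant '[[[-0.7,-0.6,-0.35,-0.95],[-0.65,-0.7,-0.35,-0.95],[-0.6,-0.7,-0.35,-0.95],[-0.5,-0.75,-0.35,-0.95],[-0.45,-0.8,-0.35,-0.95],[-0.4,-0.85,-0.35,-0.95],[-0.35,-0.85,-0.35,-0.95],[-0.25,-0.9,-0.35,-0.95],[-0.2,-0.9,-0.35,-0.95],[-0.15,-0.9,-0.35,-0.95]]]' -0.2
python3 plan.py 440 15 300 75.7 24
```

```text
time: 0.98
tool_pos: [283.7, -376.0, 296.7]
tcp_rot: [-179.5, 0.6, -23.2]
ft_force: [0.1, -0.4, -0.9]
finger_gap: 34.3
[-0.02, -0.88, 0.0, -0.9]
[0.04, -0.88, 0.0, -0.9]
[0.1, -0.87, 0.0, -0.9]
[0.17, -0.86, -0.0, -0.9]
[0.23, -0.85, -0.0, -0.9]
[0.29, -0.83, -0.0, -0.9]
[0.35, -0.81, -0.0, -0.9]
[0.4, -0.78, -0.0, -0.9]
[0.46, -0.75, -0.0, -0.9]
[0.51, -0.71, -0.01, -0.9]
[0.56, -0.67, -0.01, -0.9]
[0.61, -0.63, -0.01, -0.9]
[0.65, -0.59, -0.01, -0.9]
[0.69, -0.54, -0.01, -0.9]
[0.73, -0.49, -0.01, -0.9]
[0.76, -0.43, -0.01, -0.9]
[0.79, -0.38, -0.01, -0.9]
[0.82, -0.32, -0.01, -0.9]
[0.84, -0.26, -0.01, -0.9]
[0.85, -0.2, -0.01, -0.9]
[0.87, -0.14, -0.01, -0.9]
[0.87, -0.07, -0.02, -0.9]
[0.88, -0.01, -0.02, -0.9]
[0.88, 0.05, -0.02, -0.9]
```

```bash
python3 -m pendant '[[[0,-0.9,0,-0.9],[0.05,-0.9,0,-0.9],[0.1,-0.9,0,-0.9],[0.15,-0.85,0,-0.9],[0.25,-0.85,0,-0.9],[0.3,-0.85,0,-0.9],[0.35,-0.8,0,-0.9],[0.4,-0.8,0,-0.9],[0.45,-0.75,0,-0.9],[0.5,-0.7,0,-0.9]]]'
python3 plan.py 440 15 300 75.7 14
```

```text
time: 1.82
tool_pos: [348.4, -201.4, 298.5]
tcp_rot: [-179.3, 0.1, 20.2]
ft_force: [0.1, -0.5, 0.7]
finger_gap: 33.8
[0.57, -0.61, 0.0, -0.87]
[0.61, -0.57, 0.0, -0.87]
[0.65, -0.53, 0.0, -0.87]
[0.69, -0.48, 0.0, -0.87]
[0.72, -0.43, -0.0, -0.87]
[0.75, -0.38, -0.0, -0.87]
[0.77, -0.33, -0.0, -0.87]
[0.79, -0.27, -0.0, -0.87]
[0.81, -0.22, -0.0, -0.87]
[0.82, -0.16, -0.0, -0.87]
[0.83, -0.11, -0.0, -0.87]
[0.84, -0.05, -0.01, -0.87]
[0.84, 0.01, -0.01, -0.87]
[0.84, 0.07, -0.01, -0.87]
```

```bash
python3 -m pendant '[[[0.55,-0.6,0,-0.9],[0.6,-0.55,0,-0.9],[0.65,-0.55,0,-0.9],[0.7,-0.5,0,-0.9],[0.7,-0.45,0,-0.9],[0.75,-0.4,0,-0.9],[0.8,-0.35,0,-0.9],[0.8,-0.3,0,-0.9],[0.8,-0.2,0,-0.9],[0.8,-0.15,0,-0.9]]]'
python3 plan.py 440 15 300 75.7 8; python3 - <<'E'
from h import *
cv2.imwrite("pics/w1.png",snapshot("wrist")[:,:,::-1])
E
```

```text
time: 2.65
tool_pos: [408.3, -35.2, 298.1]
tcp_rot: [-179.3, -0.5, 63.6]
ft_force: [0.5, -0.6, -0.9]
finger_gap: 34.2
[0.37, 0.04, -0.01, -0.33]
[0.37, 0.05, -0.01, -0.33]
[0.37, 0.06, -0.01, -0.33]
[0.37, 0.07, -0.01, -0.33]
[0.36, 0.08, -0.01, -0.33]
[0.36, 0.09, -0.01, -0.33]
[0.36, 0.1, -0.01, -0.33]
[0.36, 0.1, -0.01, -0.33]
```

View pics/w1.png

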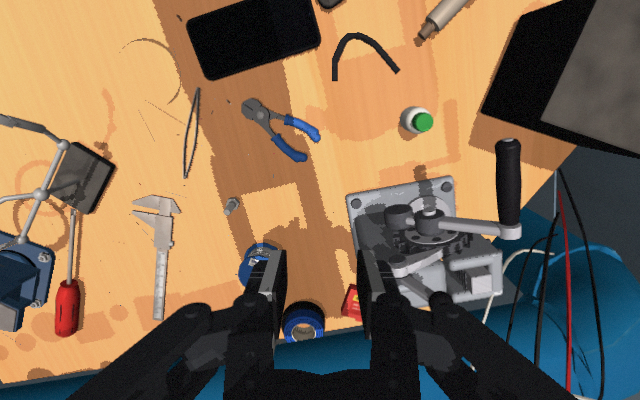

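```bash
python3 plan.py 509.8 15.2 262 75.7 8
```

```text
[0.55, 0.44, 0.22, -0.32]
[0.53, 0.45, 0.22, -0.32]
[0.52, 0.46, 0.22, -0.32]
[0.51, 0.48, 0.22, -0.32]
[0.5, 0.49, 0.22, -0.32]
[0.49, 0.5, 0.22, -0.32]
[0.47, 0.52, 0.22, -0.32]
[0.46, 0.53, 0.22, -0.32]
```

```bash
python3 -m pendant '[[[0.55,0.45,0.2,-0.35],[0.55,0.45,0.2,-0.35],[0.5,0.45,0.2,-0.35],[0.5,0.5,0.2,-0.35],[0.5,0.5,0.2,-0.35],[0.5,0.5,0.2,-0.3],[0.5,0.5,0.2,-0.3],[0.45,0.55,0.2,-0.3],[0.2,0.2,0.1,0],[0,0,0,0]]]'
python3 plan.py 509.8 15.2 222 75.7 5; python3 - <<'E'
from h import *
cv2.imwrite("pics/w2.png",snapshot("wrist")[:,:,::-1])
E
```

```text
time: 3.53
tool_pos: [518.0, 22.4, 260.3]
tcp_rot: [-179.2, -0.6, 76.6]
ft_force: [-0.8, 0.4, -0.5]
finger_gap: 34.5
[-0.09, -0.06, 0.38, 0.04]
[-0.09, -0.06, 0.38, 0.04]
[-0.09, -0.06, 0.38, 0.04]
[-0.09, -0.06, 0.38, 0.04]
[-0.09, -0.06, 0.38, 0.04]
```

View pics/w2.png

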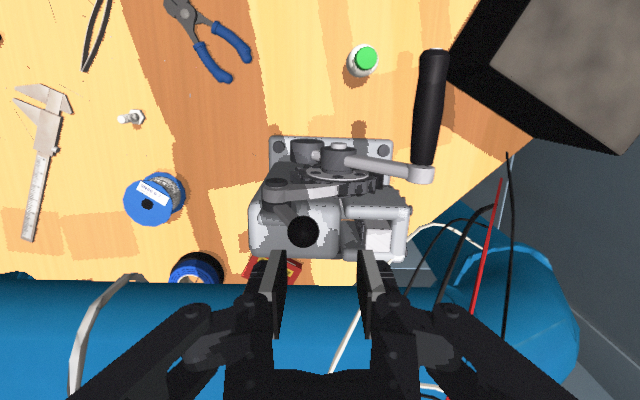

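```bash
cat >> h.py <<'E'
from scipy.spatial.transform import Rotation as Ro
def camT():
    s=sense();R=Ro.from_euler("xyz",s["tcp_rot"],degrees=True).as_matrix()
    T=np.eye(4);T[:3,:3]=R;T[:3,3]=s["tool_pos"]
    return T@np.array(calibration("wrist")["hand_eye"])
def wray(px,T=None):
    c=calibration("wrist");u=cv2.undistortPoints(np.array([[px]],float),np.array(c["mtx"]),np.array(c["D"]))[0,0]
    if T is None:T=camT()
    d=T[:3,:3]@np.array([u[0],u[1],1]);return T[:3,3],d/np.linalg.norm(d)
XH=np.array([-.247,-.969,0]);YH=np.array([.969,-.247,0]);O=np.array([543.3,31.2,0])
def P(x,y,z):return O+x*XH+y*YH+np.array([0,0,z])
def wproj(p):
    c=calibration("wrist");T=np.linalg.inv(camT())
    return cv2.projectPoints(np.array([p],float),cv2.Rodrigues(T[:3,:3])[0],T[:3,3],np.array(c["mtx"]),np.array(c["D"]))[0][0,0]
E
python3 - <<'E'
from h import *
print(wproj([509.8,15.2,233.8]),wproj(sense()["tool_pos"]),wproj([433.4,114.1,188.3]),wproj([496.6,98,186.9]))
o,d=wray((303,231));print(o+d*(233.8-o[2])/d[2])
E
```

```text
[304.0770453  231.70659935] [319.42813878 264.45879105] [432.64062195  54.80695913] [420.8310435 159.3540406]
[509.23420124  14.71586176 233.8       ]
```

```bash
python3 -m pendant '[[[-0.25,-0.2,0,0.1],[-0.2,-0.15,0,0.1],[-0.05,0,0,0],[0,0,0.3,0],[0,0,0.4,0],[0,0,0.4,0],[0,0,0.4,0],[0,0,0.3,0],[0,0,0.1,0],[0,0,0,0]]]'

```

```text
time: 4.42
tool_pos: [504.4, 11.8, 219.1]
tcp_rot: [-179.2, -0.6, 75.2]
ft_force: [-0.1, -0.9, -0.5]
finger_gap: 34.3
```

```bash
python3 -m pendant '[[[-0.2,0.1,0,0],[-0.3,0.1,0,0],[-0.3,0.05,0,0],[-0.3,0,0,0],[-0.3,0,0,0],[-0.3,0,0,0],[-0.2,0,0,0],[-0.1,0,0,0],[0,0,0,0],[0,0,0,0]]]'

```

```text
time: 5.25
tool_pos: [499.7, -30.3, 219.9]
tcp_rot: [-179.3, -0.9, 75.3]
ft_force: [1.0, 5.3, 0.6]
finger_gap: 34.2
```

```bash
python3 -m pendant '[[[-0.1,0,0,0],[-0.1,0,0,0],[-0.1,0,0,0],[-0.1,0,0,0],[0,0,0,0],[0,0,0,0],[0,0,0,0],[0,0,0,0],[0,0,0,0],[0,0,0,0]]]'

```

```text
time: 6.08
tool_pos: [498.7, -33.9, 219.2]
tcp_rot: [-179.4, -1.4, 75.4]
ft_force: [-0.3, 4.2, 0.5]
finger_gap: 33.8
```

```bash
python3 -m pendant '[[[-0.2,0,0,0],[-0.2,0,0,0],[-0.2,0,0,0],[-0.2,0,0,0],[0,0,0,0],[0,0,0,0],[0,0,0,0],[0,0,0,0],[0,0,0,0],[0,0,0,0]]]'
python3 - <<'E'
from h import *
cv2.imwrite("pics/w3.png",snapshot("wrist")[:,:,::-1])
cv2.imwrite("pics/s3.png",cv2.resize(snapshot("scene")[140:270,230:360,::-1],None,fx=4.6,fy=4.6,interpolation=cv2.INTER_CUBIC))
E
```

```text
time: 6.92
tool_pos: [498.9, -33.8, 218.7]
tcp_rot: [-179.5, -3.2, 76.0]
ft_force: [0.1, 4.8, 0.1]
finger_gap: 34.3
```

View pics/w3.png

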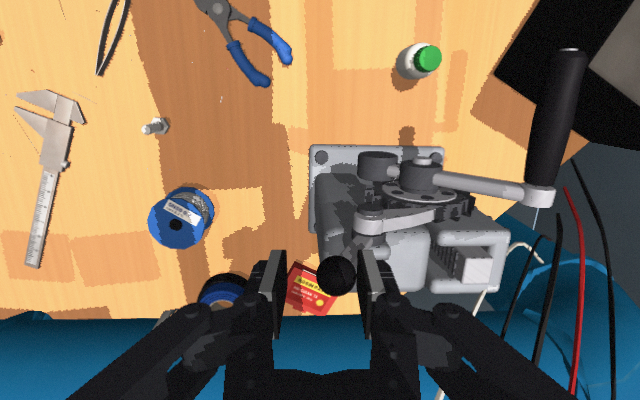

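View pics/s3.png

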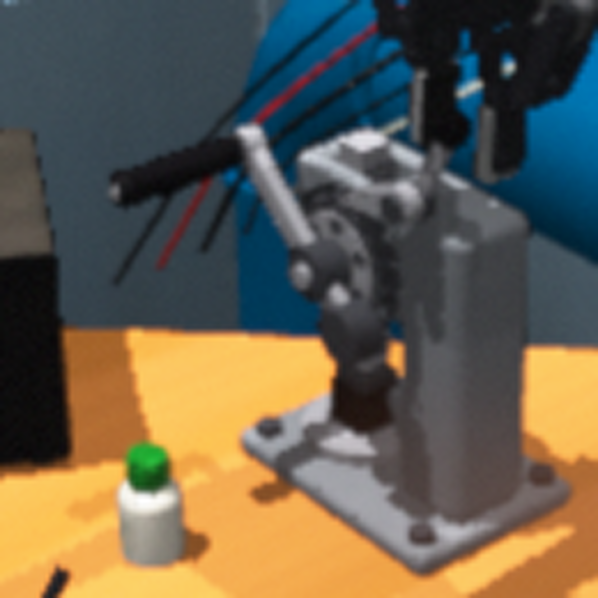

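```bash
python3 - <<'E'
from h import *
for z in (233,): 
    o,d=wray((336,275));p=o+d*(z-o[2])/d[2];q=p-O;print(p,q@XH,q@YH)
o,d=wray((336,275));o2,d2=ray("scene",S(450,127))
print(tri([(o,d),(o2,d2)]))
E
```

```text
[498.06173761 -26.55655733 233.        ] 67.13995486012118 -29.570006599905568
(array([497.17132828, -26.33144716, 234.01782596]), [np.float64(0.27903477444354363), np.float64(0.2790347744435146)])
```

```bash
python3 -m pendant '[[[0.3,0,0,0],[0.1,0,0,0],[0,0,-0.6,0],[0,0,-0.8,0],[0,0,-0.8,0],[0,0,-0.2,0],[0.5,-0.3,0,0],[0.7,-0.4,0,0],[0.8,-0.4,0,0],[0.8,-0.4,0,0]]]' 0.2
python3 - <<'E'
from h import *
print(P(-53,-97,230))
E
python3 plan.py 463 106.6 230 75.7 6
```

```text
time: 7.85
tool_pos: [483.7, 31.0, 273.5]
tcp_rot: [-179.5, -2.8, 75.5]
ft_force: [0.8, 0.0, 0.0]
finger_gap: 51.5
[462.398 106.516 230.   ]
[0.55, -0.32, 0.39, -0.01]
[0.55, -0.32, 0.39, -0.01]
[0.55, -0.32, 0.39, -0.01]
[0.55, -0.32, 0.39, -0.01]
[0.55, -0.32, 0.39, -0.01]
[0.55, -0.32, 0.39, -0.01]
```

```bash
python3 -m pendant '[[[0.6,-0.3,0.2,0],[0.6,-0.3,0.2,0],[0.6,-0.3,0.2,0],[0.6,-0.3,0.4,0],[0.5,-0.3,0.4,0],[0.3,-0.1,0.4,0],[0,0,0.2,0],[0,0,0,0],[0,0,0,0],[0,0,0,0]]]'
python3 plan.py 462.6 106.6 169 75.7 5
python3 - <<'E'
from h import *
cv2.imwrite("pics/w4.png",snapshot("wrist")[:,:,::-1])
print(wproj([433.4,114.1,188.3]),wproj([496.6,98,186.9]),wproj(P(-53,-97,187.6)))
E
```

```text
time: 8.68
tool_pos: [463.7, 112.1, 233.1]
tcp_rot: [-179.3, -2.7, 75.7]
ft_force: [0.5, 0.4, -0.4]
finger_gap: 51.1
[-0.09, 0.01, 0.64, 0.0]
[-0.09, 0.01, 0.64, 0.0]
[-0.09, 0.01, 0.64, 0.0]
[-0.09, 0.01, 0.64, 0.0]
[-0.09, 0.01, 0.64, 0.0]
[307.08067984 182.25097523] [308.36181918 276.78007236] [307.39208379 228.16931927]
```

View pics/w4.png

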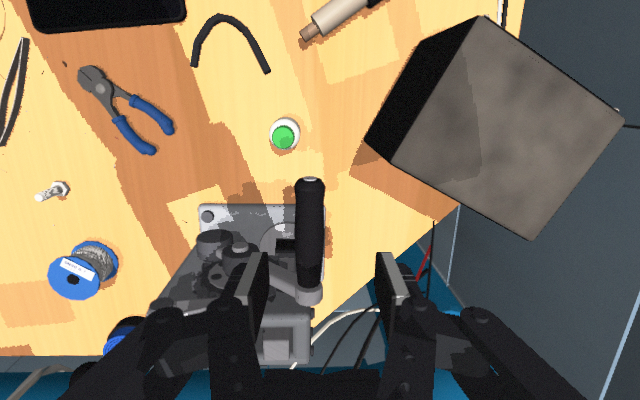

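```bash
python3 - <<'E'
from h import *
print(tri([ray("scene",(240,170)),ray("top",(177,170))]))
o,d=ray("scene",(243,236));print(onz("scene",(243,236),0),onz("scene",(195,243),0))
print(onz("top",(230,212),100),onz("top",(190,258),100),onz("top",(177,170),100))
E
```

```text
(array([547.48898813, 265.45742314, 126.64293732]), [np.float64(3.5023212987639942), np.float64(3.502321298764078)])
[464.24301051 196.87027584   0.        ] [375.31107431 270.86367835   0.        ]
[460.28026646 154.61245181 100.        ] [361.98172363 240.98512089 100.        ] [553.50487737 271.50399179 100.        ]
```

```bash
python3 - <<'E'
from h import *
for s in [(240,170),(243,192),(190,200)]:
  print(s,tri([ray("scene",s),ray("top",(230,212))]),tri([ray("scene",s),ray("top",(190,258))]))
a=cv2.imread("pics/scene0.png")[150:260,160:270];cv2.imwrite("pics/b.png",cv2.resize(a,None,fx=5,fy=5))
E
```

```text
(240, 170) (array([445.46813901, 147.27498631, 198.95767614]), [np.float64(16.528933186903124), np.float64(16.52893318690299)]) (array([393.36207519, 170.82874391, 224.17680286]), [np.float64(38.702547260102726), np.float64(38.702547260102584)])
(243, 192) (array([451.11390573, 155.6833236 , 139.89649071]), [np.float64(11.760863065189987), np.float64(11.760863065189923)]) (array([394.08093173, 178.93842251, 171.33206133]), [np.float64(47.12636382255792), np.float64(47.12636382255792)])
(190, 200) (array([407.99146412, 196.94493646, 128.20824815]), [np.float64(69.76402823681529), np.float64(69.76402823681515)]) (array([359.47609844, 236.10310729, 135.27112628]), [np.float64(7.232802174350478), np.float64(7.232802174350471)])
```

View pics/b.png

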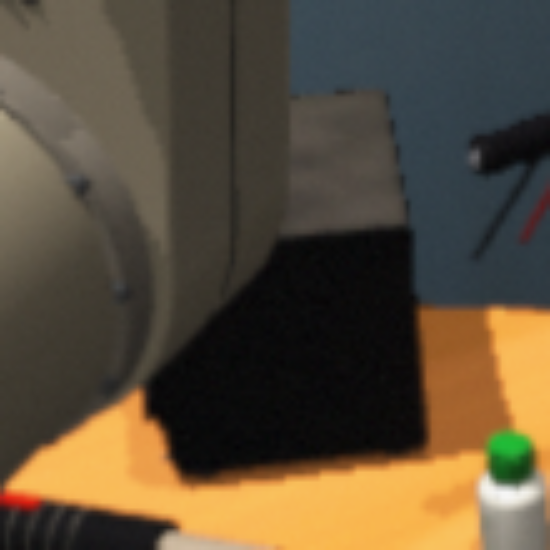

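```bash
python3 -m pendant '[[[-0.25,0,0,0],[-0.05,0,0.5,0],[0,0,0.6,0],[0,0,0.6,0],[0,0,0.6,0],[0,0,0.5,0],[0,0,0.2,0],[0,0,0,0],[0,0,0,0],[0,0,0,0]]]'
python3 plan.py 462.6 106.6 169 75.7 2
python3 - <<'E'
from h import *
cv2.imwrite("pics/w5.png",snapshot("wrist")[:,:,::-1])
E
```

```text
time: 9.57
tool_pos: [461.9, 106.3, 165.3]
tcp_rot: [-179.3, -2.6, 75.5]
ft_force: [0.4, -0.2, 0.1]
finger_gap: 51.4
[0.02, 0.01, -0.09, -0.02]
[0.02, 0.01, -0.09, -0.02]
```

View pics/w5.png

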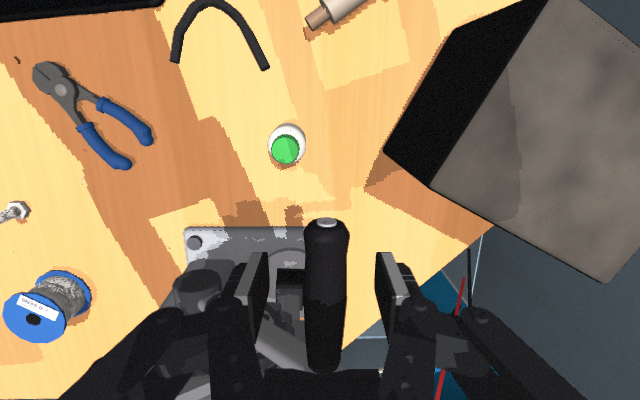

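```bash
python3 -m pendant '[[[0,0,-0.15,0],[0,0,0,0],[0,0,0,0],[0,0,0,0],[0,0,0,0],[0,0,0,0],[0,0,0,0],[0,0,0,0],[0,0,0,0],[0,0,0,0]]]' -1 30
python3 - <<'E'
from h import *
p=sense()["tool_pos"];q=p-O;print(q@XH,q@YH,p[2]+18.7-142,sense()["ft_force"])
E
```

```text
time: 10.45
tool_pos: [463.1, 106.3, 171.0]
tcp_rot: [-179.4, -2.7, 75.5]
ft_force: [-0.4, 0.3, -0.4]
finger_gap: 16.8
-52.95868066509987 -96.27542104820716 47.74094559251344 [-0.43880025  0.31179282 -0.4373543 ]
```

```bash
cat > st.py <<'E'
from h import *
s=sense();R=Ro.from_euler("xyz",s["tcp_rot"],degrees=True).as_matrix()
g=s["tool_pos"]-18.7*R[:,2];q=g-O;x=q@XH;z=q[2]-142
th=np.degrees(np.arctan2(-x,z));t=-np.cos(np.radians(th))*XH+np.array([0,0,-np.sin(np.radians(th))])
r=-np.sin(np.radians(th))*XH+np.array([0,0,np.cos(np.radians(th))])
f=s["ft_force"]
print("t%.2f x%.1f y%.1f z%.1f th%.2f r%.2f arc%.1f | resist on fwd %.2f radial %.2f axial %.2f rot %s"%(s["time"],x,q@YH,z,th,np.hypot(x,z),np.radians(th)*70,-f@t,f@r,f@YH,np.round(s["tcp_rot"],1)))
u=R.T@t;print("unit onward in tool axes",np.round(u,2),"per 2mm:",np.round(u*.1,3), "outward",np.round(R.T@r,2))
E
python3 st.py; python3 -m pendant '[[[0.07,0,0.08,0],[0.07,0,0.08,0],[0.07,0,0.08,0],[0.07,0,0.08,0],[0,0,0,0],[0,0,0,0],[0,0,0,0],[0,0,0,0],[0,0,0,0],[0,0,0,0]]]'; python3 st.py
```

```text
t10.45 x-52.1 y-96.1 z47.7 th47.50 r70.63 arc58.0 | resist on fwd -0.45 radial -0.15 axial -0.50 rot [-179.4   -2.7   75.5]
unit onward in tool axes [0.64 0.01 0.77] per 2mm: [0.064 0.001 0.077] outward [ 0.77 -0.01 -0.64]
time: 11.28
tool_pos: [464.7, 111.8, 163.8]
tcp_rot: [-179.4, -2.6, 75.5]
ft_force: [0.0, -1.7, -1.6]
finger_gap: 16.9
t11.28 x-57.9 y-95.9 z40.5 th55.00 r70.65 arc67.2 | resist on fwd -0.41 radial -2.28 axial 0.47 rot [-179.4   -2.6   75.5]
unit onward in tool axes [0.54 0.01 0.84] per 2mm: [0.054 0.001 0.084] outward [ 0.84 -0.01 -0.54]
```

```bash
python3 -m pendant '[[[0.03,0,0.05,0],[0.03,0,0.05,0],[0.02,0,0.05,0],[0.02,0,0.05,0],[0,0,0,0],[0,0,0,0],[0,0,0,0],[0,0,0,0],[0,0,0,0],[0,0,0,0]]]'; python3 st.py
```

```text
time: 12.12
tool_pos: [465.4, 114.3, 159.8]
tcp_rot: [-179.5, -2.6, 75.5]
ft_force: [-0.6, -1.4, -0.8]
finger_gap: 17.1
t12.12 x-60.4 y-95.9 z36.5 th58.89 r70.57 arc71.9 | resist on fwd 0.07 radial -1.72 axial -0.20 rot [-179.5   -2.6   75.5]
unit onward in tool axes [0.48 0.01 0.88] per 2mm: [0.048 0.001 0.088] outward [ 0.88 -0.01 -0.48]
```

```bash
python3 -m pendant '[[[0.02,0,0.05,0],[0.02,0,0.05,0],[0.02,0,0.05,0],[0,0,0,0],[0,0,0,0],[0,0,0,0],[0,0,0,0],[0,0,0,0],[0,0,0,0],[0,0,0,0]]]'; python3 st.py
```

```text
time: 12.95
tool_pos: [465.8, 115.7, 157.2]
tcp_rot: [-179.5, -2.6, 75.5]
ft_force: [-1.0, -0.8, 0.7]
finger_gap: 16.7
t12.95 x-61.9 y-95.8 z33.9 th61.30 r70.54 arc74.9 | resist on fwd 1.11 radial -0.51 axial -0.74 rot [-179.5   -2.6   75.5]
unit onward in tool axes [0.44 0.01 0.9 ] per 2mm: [0.044 0.001 0.09 ] outward [ 0.9  -0.01 -0.44]
```

```bash
python3 -m pendant '[[[0.02,0,0.05,0],[0,0,0,0],[0.02,0,0.05,0],[0,0,0,0],[0,0,0,0],[0,0,0,0],[0,0,0,0],[0,0,0,0],[0,0,0,0],[0,0,0,0]]]'; python3 st.py
```

```text
time: 13.78
tool_pos: [466.1, 116.3, 156.0]
tcp_rot: [-179.5, -2.6, 75.5]
ft_force: [-2.8, -2.0, 3.5]
finger_gap: 17.1
t13.78 x-62.5 y-95.7 z32.7 th62.40 r70.57 arc76.2 | resist on fwd 4.30 radial -0.72 axial -2.19 rot [-179.5   -2.6   75.5]
unit onward in tool axes [0.42 0.01 0.91] per 2mm: [0.042 0.001 0.091] outward [ 0.91 -0.01 -0.42]
```

```bash
python3 -m pendant '[[[0,0,0,0],[0,0,0,0],[0,0,0,0],[0,0,0,0],[0,0,0,0],[0,0,0,0],[0,0,0,0],[0,0,0,0],[0.02,0,0.05,0],[0.02,0,0.05,0]]]'; python3 st.py
```

```text
time: 14.62
tool_pos: [466.4, 117.0, 154.6]
tcp_rot: [-179.5, -2.6, 75.4]
ft_force: [-5.5, -3.2, 8.5]
finger_gap: 17.3
t14.62 x-63.3 y-95.6 z31.3 th63.67 r70.57 arc77.8 | resist on fwd 9.56 radial -0.24 axial -4.56 rot [-179.5   -2.6   75.4]
unit onward in tool axes [0.4  0.01 0.92] per 2mm: [0.04  0.001 0.092] outward [ 0.92 -0.01 -0.4 ]
```

```bash
python3 -m pendant '[[[0,0,0,0],[0,0,0,0],[0,0,0,0],[0,0,0,0],[0,0,0,0],[0,0,0,0],[0,0,0,0],[0,0,0,0],[0.02,0,0.04,0],[0.02,0,0.04,0]]]'; python3 st.py
```

```text
time: 15.45
tool_pos: [466.5, 117.1, 154.3]
tcp_rot: [-179.5, -2.5, 75.4]
ft_force: [-6.4, -5.3, 9.4]
finger_gap: 17.2
t15.45 x-63.5 y-95.5 z31.0 th63.96 r70.66 arc78.1 | resist on fwd 11.44 radial -1.90 axial -4.89 rot [-179.5   -2.5   75.4]
unit onward in tool axes [0.4  0.01 0.92] per 2mm: [0.04  0.001 0.092] outward [ 0.92 -0.01 -0.4 ]
```

```bash
python3 -m pendant '[[[0,0,0,0],[0,0,0,0],[0,0,0,0],[0,0,0,0],[0,0,0,0],[0,0,0,0],[0,0,0.02,0],[0.02,0,0.04,0],[0.02,0,0.04,0],[0.02,0,0.05,0]]]'; python3 st.py;  python3 - <<'E'
from h import *
cv2.imwrite("pics/s6.png",cv2.resize(snapshot("scene")[140:270,230:360,::-1],None,fx=4.6,fy=4.6,interpolation=cv2.INTER_CUBIC))
cv2.imwrite("pics/w6.png",snapshot("wrist")[:,:,::-1])
E
```

```text
time: 16.28
tool_pos: [466.7, 117.5, 153.5]
tcp_rot: [-179.5, -2.4, 75.4]
ft_force: [-7.6, -4.1, 10.9]
finger_gap: 16.6
t16.28 x-63.9 y-95.4 z30.2 th64.71 r70.70 arc79.1 | resist on fwd 12.40 radial -0.64 axial -6.31 rot [-179.5   -2.4   75.4]
unit onward in tool axes [0.39 0.   0.92] per 2mm: [0.039 0.    0.092] outward [ 0.92 -0.01 -0.39]
```

View pics/s6.png

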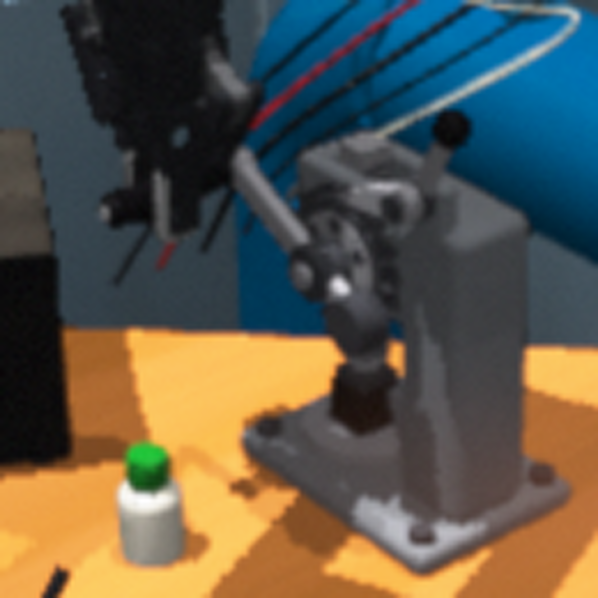

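View pics/w6.png

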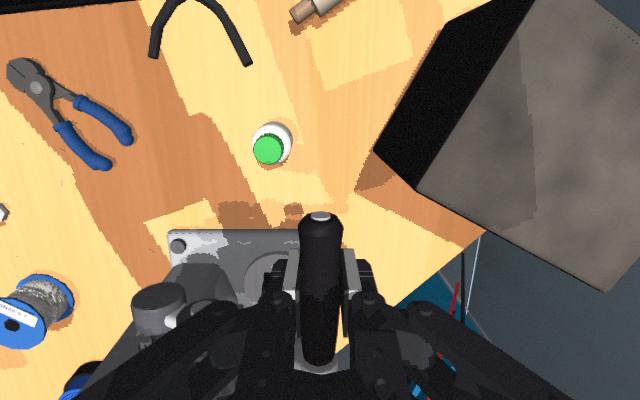

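```bash
python3 - <<'E'
import cv2,numpy as np
a=cv2.imread("pics/s3.png")[120:320,270:470];b=cv2.imread("pics/s6.png")[120:320,270:470]
cv2.imwrite("pics/cmp.png",cv2.resize(np.hstack([a,b]),None,fx=2,fy=2))
E
```

```text
(no output)
```

View pics/cmp.png

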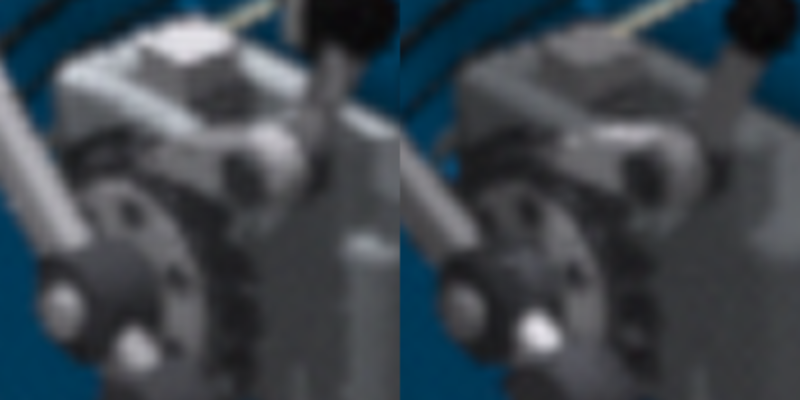

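```bash
python3 -m pendant '[[[0.01,0,0.02,0],[0.01,0,0.02,0],[0.01,0,0.02,0],[0.01,0,0.02,0],[0.01,0,0.02,0],[0.01,0,0.02,0],[0.02,0,0.04,0],[0.02,0,0.05,0],[0.02,0,0.05,0],[0.02,0,0.05,0]]]'; python3 st.py
```

```text
time: 17.22
tool_pos: [466.9, 118.0, 152.4]
tcp_rot: [-179.6, -2.1, 75.3]
ft_force: [-8.7, -5.7, 12.5]
finger_gap: 17.0
t17.22 x-64.6 y-95.3 z29.1 th65.77 r70.83 arc80.4 | resist on fwd 14.51 radial -1.88 axial -7.04 rot [-179.6   -2.1   75.3]
unit onward in tool axes [0.38 0.   0.93] per 2mm: [0.038 0.    0.093] outward [ 0.93 -0.01 -0.38]
```

```bash
cat > cmp.py <<'E'
from h import *
import sys
n=sys.argv[1]
im=cv2.resize(snapshot("scene")[140:270,230:360,::-1],None,fx=4.6,fy=4.6,interpolation=cv2.INTER_CUBIC)
cv2.imwrite(f"pics/s{n}.png",im)
a=cv2.imread("pics/s6.png")[120:320,270:470]
cv2.imwrite(f"pics/cmp{n}.png",cv2.resize(np.hstack([a,im[120:320,270:470]]),None,fx=2,fy=2))
E
python3 cmp.py 7
```

```text
(no output)
```

View pics/cmp7.png

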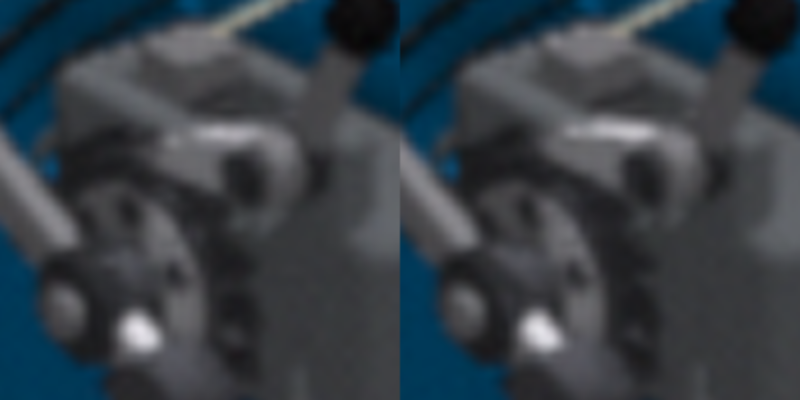

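```bash
python3 - <<'E'
import cv2,numpy as np
f=lambda n:cv2.resize(cv2.imread(f"pics/s{n}.png")[140:240,310:430],None,fx=3,fy=3)
d=cv2.absdiff(f(6),f(7))*4
out=np.hstack([f(6),f(7)]);out2=np.hstack([d,f(3)])
cv2.imwrite("pics/d.png",np.vstack([out,out2]))
E
```

```text
(no output)
```

View pics/d.png

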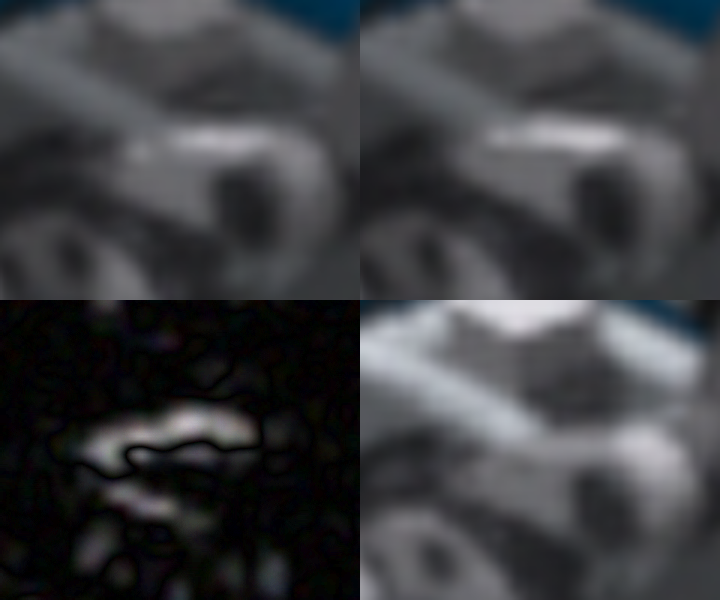

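```bash
cat > arc.py <<'E'
import sys
exec(open("st.py").read())
n=int(sys.argv[1]);ds=float(sys.argv[2])  # mm per row, +back
a=np.radians(th)
for k in range(n):
    a1=a-ds/70.6
    d=(-np.sin(a1)+np.sin(a))*70.6*XH+np.array([0,0,(np.cos(a1)-np.cos(a))*70.6])
    print(np.round(R.T@d/20,2).tolist());a=a1
E
python3 arc.py 9 4
```

```text
t17.27 x-64.6 y-95.3 z29.0 th65.81 r70.80 arc80.4 | resist on fwd 13.17 radial -1.55 axial -6.94 rot [-179.6   -2.1   75.3]
unit onward in tool axes [0.38 0.   0.93] per 2mm: [0.038 0.    0.093] outward [ 0.93 -0.01 -0.38]
[-0.08, -0.0, -0.18]
[-0.09, -0.0, -0.18]
[-0.1, -0.0, -0.17]
[-0.11, -0.0, -0.17]
[-0.12, -0.0, -0.16]
[-0.13, -0.0, -0.15]
[-0.14, -0.0, -0.15]
[-0.14, -0.0, -0.14]
[-0.15, 0.0, -0.13]
```

```bash
python3 -m pendant '[[[-0.04,0,-0.09,0],[-0.08,0,-0.18,0],[-0.09,0,-0.18,0],[-0.1,0,-0.17,0],[-0.11,0,-0.17,0],[-0.12,0,-0.16,0],[-0.13,0,-0.15,0],[-0.14,0,-0.15,0],[-0.14,0,-0.14,0],[-0.15,0,-0.13,0]]]'; python3 arc.py 9 4; python3 cmp.py 8
```

```text
time: 18.1
tool_pos: [460.1, 95.3, 181.5]
tcp_rot: [-179.4, -2.2, 75.4]
ft_force: [1.8, 0.7, -4.2]
finger_gap: 16.6
t18.10 x-40.8 y-96.3 z58.1 th35.05 r71.03 arc42.8 | resist on fwd -3.35 radial -2.79 axial 1.53 rot [-179.4   -2.2   75.4]
unit onward in tool axes [0.8  0.   0.61] per 2mm: [0.08  0.    0.061] outward [ 0.61 -0.01 -0.8 ]
[-0.16, -0.0, -0.12]
[-0.17, -0.0, -0.11]
[-0.17, 0.0, -0.1]
[-0.18, 0.0, -0.09]
[-0.18, 0.0, -0.08]
[-0.19, 0.0, -0.07]
[-0.19, 0.0, -0.06]
[-0.19, 0.0, -0.04]
[-0.2, 0.0, -0.03]
```

View pics/s8.png

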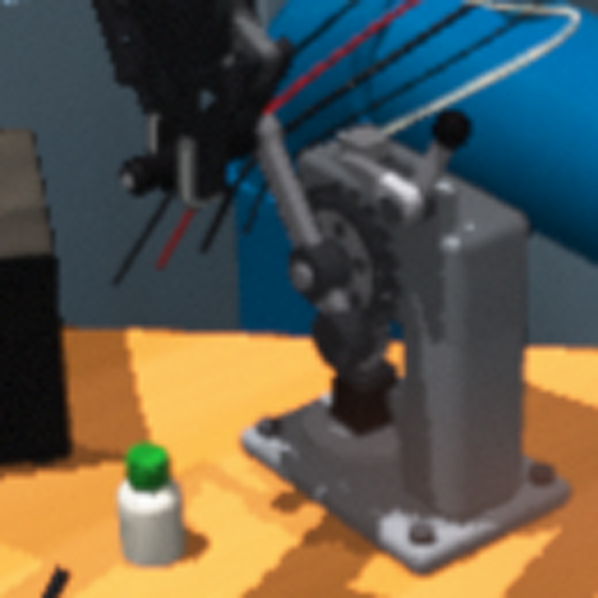

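```bash
python3 -m pendant '[[[-0.17,0,-0.12,0],[-0.19,0,-0.11,0],[-0.2,0,-0.09,0],[-0.2,0,-0.08,0],[-0.21,0,-0.07,0],[-0.21,0,-0.06,0],[-0.22,0,-0.04,0],[-0.22,0,-0.03,0],[-0.22,0,-0.02,0],[-0.22,0,0,0]]]'; python3 arc.py 10 4.5
```

```text
time: 18.98
tool_pos: [448.4, 52.6, 194.5]
tcp_rot: [-179.4, -2.4, 75.5]
ft_force: [-1.7, 3.9, -1.4]
finger_gap: 16.8
t18.98 x3.5 y-97.0 z71.1 th-2.78 r71.23 arc-3.4 | resist on fwd -3.27 radial -1.52 axial -2.65 rot [-179.4   -2.4   75.5]
unit onward in tool axes [ 1.   -0.   -0.01] per 2mm: [ 0.1   -0.    -0.001] outward [-0.01 -0.01 -1.  ]
[-0.22, 0.0, 0.01]
[-0.22, 0.0, 0.02]
[-0.22, 0.0, 0.04]
[-0.22, 0.0, 0.05]
[-0.22, 0.0, 0.07]
[-0.21, 0.0, 0.08]
[-0.21, 0.0, 0.09]
[-0.2, 0.0, 0.1]
[-0.19, 0.0, 0.12]
[-0.18, 0.0, 0.13]
```

```bash
python3 -m pendant '[[[-0.22,0,0.01,0],[-0.22,0,0.02,0],[-0.22,0,0.04,0],[-0.22,0,0.05,0],[-0.22,0,0.07,0],[-0.21,0,0.08,0],[-0.21,0,0.09,0],[-0.2,0,0.1,0],[-0.19,0,0.12,0],[-0.18,0,0.13,0]]]'; python3 arc.py 10 4
```

```text
time: 19.82
tool_pos: [436.8, 9.6, 176.4]
tcp_rot: [-179.4, -2.6, 75.5]
ft_force: [1.9, 5.9, -1.5]
finger_gap: 17.2
t19.82 x48.1 y-97.6 z53.0 th-42.19 r71.59 arc-51.5 | resist on fwd -3.56 radial -5.25 axial 0.35 rot [-179.4   -2.6   75.5]
unit onward in tool axes [ 0.77 -0.01 -0.64] per 2mm: [ 0.077 -0.001 -0.064] outward [-0.64 -0.01 -0.77]
[-0.15, 0.0, 0.13]
[-0.14, 0.0, 0.14]
[-0.13, 0.0, 0.15]
[-0.13, 0.0, 0.16]
[-0.12, 0.0, 0.16]
[-0.11, 0.0, 0.17]
[-0.1, 0.0, 0.17]
[-0.09, 0.0, 0.18]
[-0.08, 0.0, 0.18]
[-0.07, 0.0, 0.19]
```

```bash
python3 -m pendant '[[[-0.14,0,0.14,0],[-0.13,0,0.15,0],[-0.12,0,0.15,0],[-0.12,0,0.16,0],[-0.1,0,0.13,0],[-0.08,0,0.13,0],[-0.05,0,0.1,0],[-0.05,0,0.1,0],[-0.04,0,0.1,0],[-0.04,0,0.1,0]]]'; python3 arc.py 3 2; python3 cmp.py 9
```

```text
time: 20.65
tool_pos: [432.0, -8.1, 148.5]
tcp_rot: [-179.4, -2.7, 75.5]
ft_force: [-1.5, 6.0, 3.1]
finger_gap: 16.6
t20.65 x66.4 y-98.0 z25.2 th-69.24 r71.06 arc-84.6 | resist on fwd -4.86 radial -4.00 axial -2.93 rot [-179.4   -2.7   75.5]
unit onward in tool axes [ 0.4  -0.01 -0.92] per 2mm: [ 0.04  -0.001 -0.092] outward [-0.92 -0.   -0.4 ]
[-0.04, 0.0, 0.09]
[-0.04, 0.0, 0.09]
[-0.03, 0.0, 0.09]
```

View pics/s9.png

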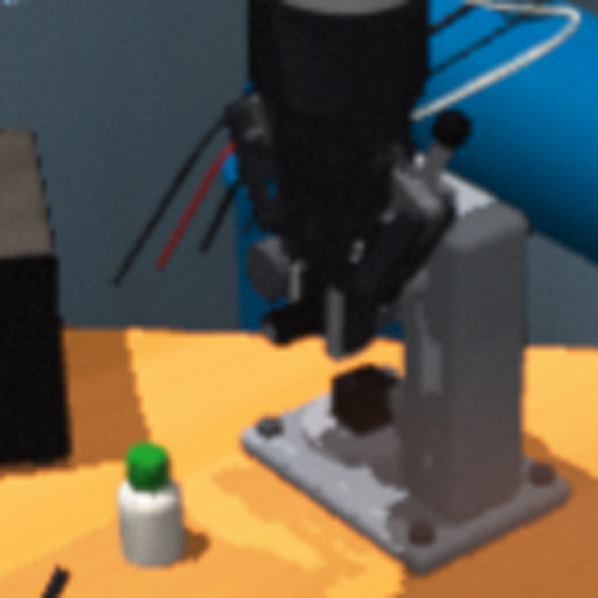

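```bash
python3 -m pendant '[[[-0.04,0,0.09,0],[-0.04,0,0.09,0],[-0.04,0,0.09,0],[-0.03,0,0.09,0],[0,0,0,0],[0,0,0,0],[0,0,0,0],[0,0,0,0],[-0.03,0,0.08,0],[-0.03,0,0.08,0]]]'; python3 st.py
```

```text
time: 21.53
tool_pos: [432.1, -8.6, 146.9]
tcp_rot: [-179.5, -3.0, 75.7]
ft_force: [-6.3, 6.2, 13.4]
finger_gap: 16.9
t21.53 x67.0 y-97.8 z23.6 th-70.59 r71.06 arc-86.2 | resist on fwd -14.12 radial 0.22 axial -7.68 rot [-179.5   -3.    75.7]
unit onward in tool axes [ 0.38 -0.01 -0.92] per 2mm: [ 0.038 -0.001 -0.092] outward [-0.92 -0.   -0.38]
```

```bash
python3 -m pendant '[[[0,0,0,0],[0,0,0,0],[0,0,0,0],[0,0,0,0],[0,0,0,0],[0,0,0,0],[0,0,-0.2,0],[0,0,-0.4,0],[0,0,-0.6,0],[0,0,-0.8,0]]]' 0; python3 st.py; python3 plan.py 497.5 -27 275 75.7 9
```

```text
time: 22.37
tool_pos: [430.0, -13.2, 185.5]
tcp_rot: [-179.3, -2.7, 75.7]
ft_force: [-0.6, 0.5, -0.7]
finger_gap: 42.8
t22.37 x71.9 y-98.5 z62.2 th-49.13 r95.06 arc-60.0 | resist on fwd 0.32 radial -0.68 axial -0.65 rot [-179.3   -2.7   75.7]
unit onward in tool axes [ 0.69 -0.01 -0.72] per 2mm: [ 0.069 -0.001 -0.072] outward [-0.72 -0.01 -0.69]
[0.04, 0.38, -0.5, -0.0]
[0.04, 0.38, -0.5, -0.0]
[0.04, 0.38, -0.5, -0.0]
[0.04, 0.38, -0.5, -0.0]
[0.04, 0.38, -0.5, -0.0]
[0.04, 0.38, -0.5, -0.0]
[0.04, 0.38, -0.5, -0.0]
[0.04, 0.38, -0.5, -0.0]
[0.04, 0.38, -0.5, -0.0]
```

Lift first, then move across above the ball.

```bash
python3 -m pendant '[[[0,0,-0.9,0],[0,0,-1,0],[0,0,-1,0],[0,0,-1,0],[0,0,-0.6,0],[0.05,0.6,0,0],[0.05,0.8,0,0],[0.05,0.8,0,0],[0.05,0.6,0,0],[0,0.3,0,0]]]'; python3 - <<'E'
from h import *
cv2.imwrite("pics/w10.png",snapshot("wrist")[:,:,::-1])
E
python3 plan.py 497.5 -27 260 75.7 5; python3 cmp.py 10
```

```text
time: 23.2
tool_pos: [494.7, -30.4, 291.7]
tcp_rot: [180.0, -2.7, 75.7]
ft_force: [0.9, 1.2, 0.5]
finger_gap: 42.8
[0.03, 0.02, 0.32, -0.0]
[0.03, 0.02, 0.32, -0.0]
[0.03, 0.02, 0.32, -0.0]
[0.03, 0.02, 0.32, -0.0]
[0.03, 0.02, 0.32, -0.0]
```

View pics/w10.png

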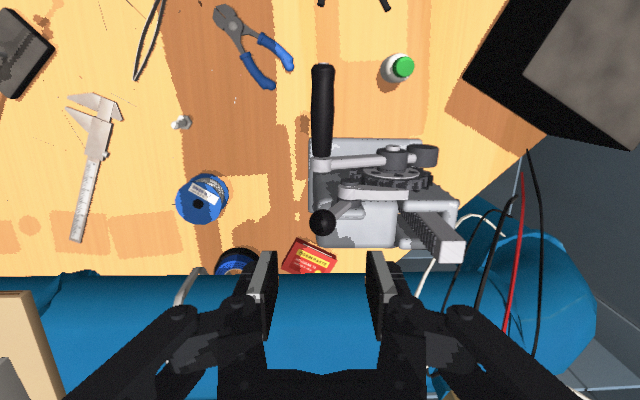

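View pics/s10.png

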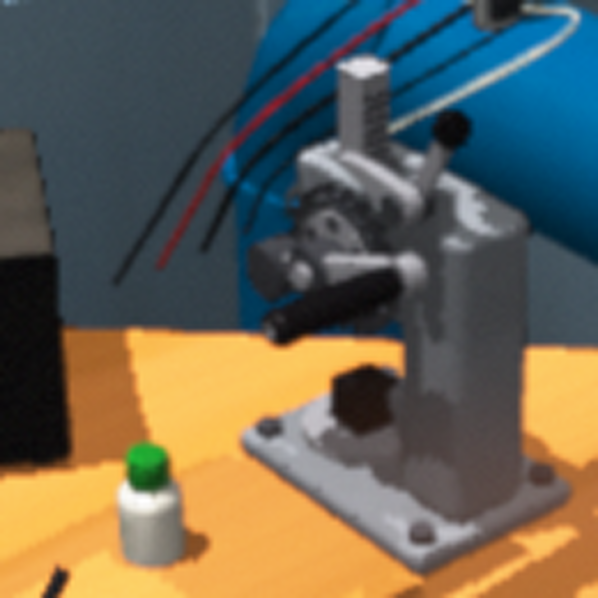

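```bash
python3 -m pendant '[[[0.1,0,0.3,0],[0.05,0,0.6,0],[0,0,0.4,0],[0,0,0.1,0],[0,0,0,0],[0,0,0,0],[0,0,0,0],[0,0,0,0],[0,0,0,0],[0,0,0,0]]]' -0.2; python3 plan.py 496.5 -27 220 75.7 5; python3 - <<'E'
from h import *
cv2.imwrite("pics/w11.png",snapshot("wrist")[:,:,::-1])
print(wproj([497.4,-26.4,234]),wproj(sense()["tool_pos"]))
E
```

```text
time: 24.13
tool_pos: [491.9, -24.9, 259.5]
tcp_rot: [-179.8, -2.7, 75.7]
ft_force: [-0.1, 0.0, 0.3]
finger_gap: 34.0
[-0.03, 0.05, 0.39, 0.0]
[-0.03, 0.05, 0.39, 0.0]
[-0.03, 0.05, 0.39, 0.0]
[-0.03, 0.05, 0.39, 0.0]
[-0.03, 0.05, 0.39, 0.0]
[317.49195838 250.61760833] [319.35296687 264.49713025]
```

View pics/w11.png

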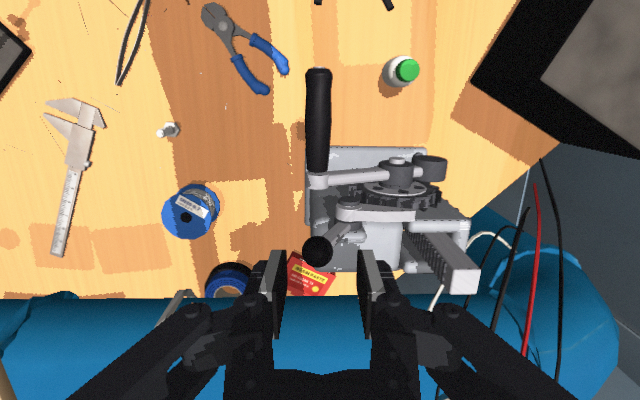

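```bash
python3 -m pendant '[[[0,0.1,0.3,0],[0,0,0.5,0],[0,0,0.5,0],[0,0,0.4,0],[0,0,0.1,0],[0.1,0,0,0],[0.2,0,0,0],[0.3,0,0,0],[0.2,0,0,0],[0.1,0,0,0]]]'; python3 - <<'E'
from h import *
s=sense();q=s["tool_pos"]-O;print(q@XH,q@YH,s["ft_force"]@XH)
E
```

```text
time: 25.02
tool_pos: [498.9, -7.1, 220.8]
tcp_rot: [-179.8, -2.4, 75.6]
ft_force: [-2.1, -3.3, 1.9]
finger_gap: 34.4
48.06748232894311 -33.59387310820331 3.689010473046995
```

```bash
python3 -m pendant '[[[0.2,0,0,0],[0.25,0,0,0],[0.25,0,0,0],[0.25,0,0,0],[0.25,0,0,0],[0.2,0,0,0],[0.1,0,0,0],[0.1,0,0,0],[0.1,0,0,0],[0.1,0,0,0]]]'; python3 - <<'E'
from h import *
s=sense();q=s["tool_pos"]-O;print(q@XH,q@YH,s["ft_force"]@XH)
E
```

```text
time: 25.85
tool_pos: [507.6, 23.0, 222.5]
tcp_rot: [-179.9, -1.4, 75.4]
ft_force: [-4.9, -14.1, 2.7]
finger_gap: 34.2
16.771351307911665 -32.557191690388784 14.904759621609115
```

```bash
python3 -m pendant '[[[0.15,0,0,0],[0.15,0,0,0],[0,0,0,0],[0,0,0,0],[-0.2,0,0,0],[-0.15,0,0,0],[0,0,-0.5,0],[0,0,-1,0],[0,0,-1,0],[0,0,-0.5,0]]]'; python3 - <<'E'
from h import *
print(sense()["ft_force"])
cv2.imwrite("pics/w12.png",snapshot("wrist")[:,:,::-1])
print(wproj([509.8,15.2,233.8]))
E
python3 cmp.py 12
```

```text
time: 26.68
tool_pos: [503.3, 17.8, 280.8]
tcp_rot: [-179.2, -0.7, 75.2]
ft_force: [0.9, -0.1, 0.5]
finger_gap: 33.9
[ 0.89365295 -0.10946939  0.46503297]
[317.47024577 234.84524895]
```

View pics/w12.png

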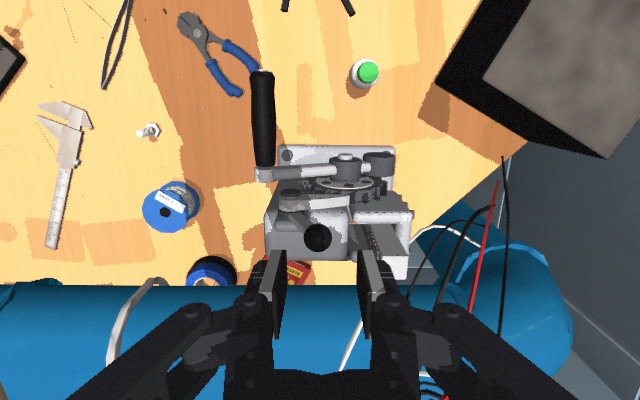

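View pics/s12.png

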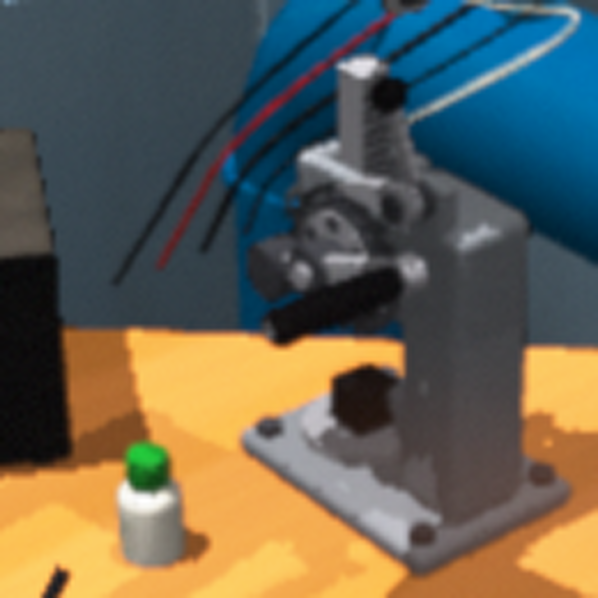

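```bash
python3 - <<'E'
from h import *
print(tri([wray((397,266)),ray("scene",S(362,64))]))
# bottle/spool/bolt compare later; ball
g=cv2.cvtColor(cv2.imread("pics/s12.png"),cv2.COLOR_BGR2GRAY)
E
python3 -m pendant '[[[0,0,-1,0],[0,-0.5,-0.5,0],[0,-1,0,0],[0,-1,0,0],[0,-1,0,0],[0,-1,0,0],[0,-1,0,0],[0,-0.5,0,0],[0,0,0,0],[0,0,0,0]]]'
python3 - <<'E'
from h import *
im=snapshot("top")[:,:,::-1];cv2.imwrite("pics/t13.png",im)
a=cv2.imread("pics/top0.png")
cv2.imwrite("pics/t13c.png",cv2.resize(np.hstack([a[140:270,225:395],im[140:270,225:395]]),None,fx=2.3,fy=2.3))
def cen(i,lo,hi,box):
    h=cv2.cvtColor(i,cv2.COLOR_BGR2HSV)[box[1]:box[3],box[0]:box[2]];m=cv2.inRange(h,lo,hi);M=cv2.moments(m,True);return M['m10']/M['m00']+box[0],M['m01']/M['m00']+box[1],M['m00']
for i in(a,im):print(cen(i,(45,120,80),(75,255,255),(240,210,290,250)),cen(i,(95,120,80),(120,255,255),(355,165,410,215)))
E
```

```text
(array([551.94812002,  61.42995194, 222.05892377]), [np.float64(0.18752622491721962), np.float64(0.18752622491708548)])
time: 27.62
tool_pos: [377.9, 51.2, 305.2]
tcp_rot: [-178.9, -0.7, 75.3]
ft_force: [0.4, 0.8, 0.9]
finger_gap: 34.1
(260.859375, 230.8125, 64.0) (382.629290617849, 186.2425629290618, 437.0)Traceback (most recent call last):
  File "<stdin>", line 7, in <module>
  File "<stdin>", line 6, in cen
ZeroDivisionError: float division by zero
```

View pics/t13c.png

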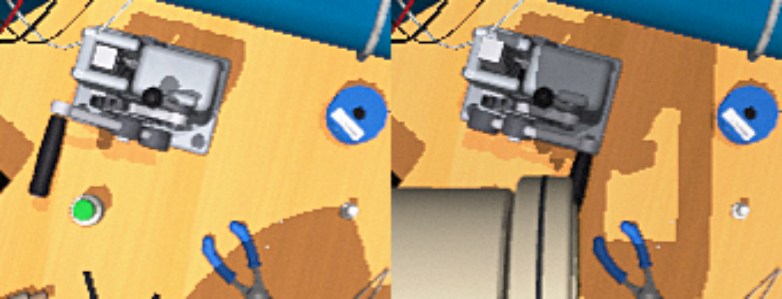

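```bash
python3 - <<'E'
from bench import *
print(hand_in(), sense()["time"])
E
```

```text
the job is handed in; nothing more can be done
the job is handed in; nothing more can be done
```

The press is released and the job is handed in, at about 27.7 s on the robot's clock.

**What I did**
1. I pushed the release lever fully back. The ball moved 43 mm and stopped moving against further pushes.
2. I gripped the crank handle and took up about 17 mm of play. I then eased it on in steps of about 1 mm, up to a last measured 14.5 N along its circle. At that point the scene picture showed the pawl swung outwards.
3. I wound the crank back at about 3 to 5 N until it met a firm stop. I let go of it and pulled the lever fully forward, to 15 N at its stop.

**Last checks**
- **Ram:** its top rose from 182 to 222 mm, 40 mm in all, so it is fully up.
- **Lever:** the ball is back at its starting pixel in the scene view, and within about 1 mm of its start in the wrist view. The pawl looks to be on the wheel.
- **Relay:** it stands on its plate. I can't confirm from the pictures that its cover is uncracked, but the highest handle reading was 14.5 N, against the 21 N limit.
- **Spool and bolt:** both look unmoved in the top view.
- **Arm:** it was clear of everything at the end, with wrist force readings under 1 N.

**Checks that failed:** the final automatic colour comparison of the bottle's and spool's positions stopped with an error, because the arm hid the bottle from the top camera. The scene picture taken just before that shows the bottle unmoved. The tool also tilted up to 3 degrees while pushing against stops, which did no harm.

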